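# Move the serving paddle to the spare fold-down hook

### The arm

A 6-joint arm with a two-finger parallel gripper is mounted at the origin on the work surface. World frame = base frame: x ahead of the robot, y to its left, z up, the work surface at z = 0. Lengths are in m, angles in rad, forces in N, time in s.
With the tool pointing down it reaches from about 0.275 to 0.875 m from the base axis. Payload 12.5 kg.
Tool frame: the origin (TCP) lies between the finger pads; the fingertips stand 14 mm ahead of it and the grasp point (between the pads) lies 5 mm behind it; z points along the fingers, y is the direction in which the jaws open and shut (so a half turn about z gives the same grasp; the last joint's range is limited). The gripper opens to 85 mm and grips with 20 to 120 N. Pads are 22 mm wide; open, the fingers measure 114 mm over their backs; the gripper's body (76 mm by 85 mm) begins 54 mm behind the grasp point. The pads swing forward as they close: fully open they stand 13 mm farther back than shut.
Start: joints at [1.135, 0.351, 1.652, -0, 1.139, -0.085], TCP at [0.189, 0.517, 0.245] pointing down, gripper open.
Joint ranges: [-2.75, 2.75], [-0.79, 2.1], [0.01, 2.65], [-1.57, 4.71], [0.07, 3.14], [-2.87, 2.87]. Speed limits (rad/s): [2.22, 2.22, 2.79, 3.14, 3.14, 3.14].

### API

Orientations are given as a rotation vector (axis times angle).
In Python, from station import bot gives the robot as it stands.
- The arm moves only by the tool jog_arm, never from a script. Its argument "plan" is a list that holds one entry, the list of rows, each a list of 7 numbers: the turn, a rotation vector about the tool's x, y, z in rad, then the shift along the tool's x, y, z in m, then the closure, from -1 (fully open) to 1 (shut), so that 0 is half open. A call has exactly 8 rows; each row shifts and turns the commanded pose from where the row before left it, along the tool's axes as they then stand; what a row does not reach is not made up. A row lasts 1/8 s, in which the tool goes at most 62.5 mm and 10.7 degrees, less where a joint would pass 70% of its speed; a pose out of reach is approached as far as the arm can. A call with a gripper value outside its range is refused whole. The fingers move at their own pace and stop on an object; "force" is the grip in N (left out, the last holds). Time passes only in rows, so rows that do not move let the fingers close, or fill a call up. It gives the time, the measured TCP pose, the force and the opening at its end, in the units of the state.
- bot.observe(): the state, without advancing time (a new reading comes with each control period).
- bot.capture(name): name is "side" or "top" or "wrist"; returns the picture (384x512x3 uint8, red, green, blue); there is no depth.
- bot.get_calibration(name): a dict with "camera_matrix" (3x3 intrinsics, pixels), "camera_from_world" (4x4, takes a point from world to camera coordinates); the wrist camera has in their place "hand_eye" (4x4, takes a point from camera to tool coordinates, whose origin is the TCP and whose axes are the flange's). Camera axes: x right, y down, z forward; pixel columns grow to the right and rows downward; lengths in m; the calibration is good to about 2 mm. A picture is of the moment at which its call begins: read the wrist's pose just before it. get_calibration takes no time and is no camera call.
- bot.sign_off(): hands the job in, once; it reports no verdict.
The state is a dict: "t": time; "joint_positions": joint angles; "qvel": joint speeds; "joint_torque": joint torques, N m; "position": TCP position; "tcp_rot": TCP orientation; "contact_force": force on the tool from outside, world axes, zero at the start; "moment": the same for the moment, N m; "finger_gap": finger opening in m.
Only numpy, scipy, OpenCV 4.12 (cv2) and the standard library are available. Lean on these libraries where they do the work, as an engineer would, in place of code of your own. Each camera call takes 0.05 s, during which the arm holds its last target. There are 200 camera calls.

### The job

On the bar's hook rail, fold the spare hook fully down, then move the wooden serving paddle over to it so that it hangs freely by its handle hole, and only then fold the emptied hook up flat against the rail so that it is out of the way. Do not drop the paddle or set it down, and leave the black tray on its hook and the bottles, pitcher, cup, tamper and jar where they are.

Things in the scene. Friction and masses are not known exactly. Their poses are not given: they have to be found in the camera images.
- hook_old (a joint): Fold angle of the unfolded hook on which the wooden paddle hangs at the start, in rad: 0 = folded flat (arm upright against the rail), 1.57 = fully unfolded (arm level, pointing out from the rail towards the robot); hard stop at both ends. Stiff hinge (about 0.08 N m): the arm stays where it is left.
- hook_old_hinge (a point): Hinge point of the unfolded hook on which the wooden paddle hangs at the start: middle of its level hinge pin, fixed to the rail, 225 mm above the counter and 20 mm in front of the rail's front face. Axes: x points from the hook to the rail (away from the robot side), y along the rail, z up.
- hook_old_tip (a point): Free end of the arm of the unfolded hook on which the wooden paddle hangs at the start, on the arm's centre line, 90 mm from the hinge. The brass arm is 10 mm wide along the rail and 8 mm thick; its last 8 mm carry a lip standing 10 mm above the level arm (folded, the lip points back over the rail, and the arm's upper 65 mm stand clear above the rail's top). A steel fork 26 mm wide, 12 mm high covers the arm's first 10 mm.
- hook_new (a joint): Fold angle of the spare hook, empty and folded up at the start, in rad: 0 = folded flat (arm upright against the rail), 1.57 = fully unfolded (arm level, pointing out from the rail towards the robot); hard stop at both ends. Stiff hinge (about 0.08 N m): the arm stays where it is left.
- hook_new_hinge (a point): Hinge point of the spare hook, empty and folded up at the start: middle of its level hinge pin, fixed to the rail, 225 mm above the counter and 20 mm in front of the rail's front face. Axes: x points from the hook to the rail (away from the robot side), y along the rail, z up.
- hook_new_tip (a point): Free end of the arm of the spare hook, empty and folded up at the start, on the arm's centre line, 90 mm from the hinge. The brass arm is 10 mm wide along the rail and 8 mm thick; its last 8 mm carry a lip standing 10 mm above the level arm (folded, the lip points back over the rail, and the arm's upper 65 mm stand clear above the rail's top). A steel fork 26 mm wide, 12 mm high covers the arm's first 10 mm.
- hook_tray (a joint): Fold angle of the unfolded hook that holds the round black tray, in rad: 0 = folded flat (arm upright against the rail), 1.57 = fully unfolded (arm level, pointing out from the rail towards the robot); hard stop at both ends. Stiff hinge (about 0.08 N m): the arm stays where it is left.
- hook_tray_hinge (a point): Hinge point of the unfolded hook that holds the round black tray: middle of its level hinge pin, fixed to the rail, 225 mm above the counter and 20 mm in front of the rail's front face. Axes: x points from the hook to the rail (away from the robot side), y along the rail, z up.
- hook_tray_tip (a point): Free end of the arm of the unfolded hook that holds the round black tray, on the arm's centre line, 90 mm from the hinge. The brass arm is 10 mm wide along the rail and 8 mm thick; its last 8 mm carry a lip standing 10 mm above the level arm (folded, the lip points back over the rail, and the arm's upper 65 mm stand clear above the rail's top). A steel fork 26 mm wide, 12 mm high covers the arm's first 10 mm.
- paddle_grip (a point): Middle of the wooden paddle's top bar. The bar is 76 mm wide, 34 mm high (17 mm above and below this point) and 14 mm thick; under it is a hole 40 mm wide, 46 mm high, through which the hook's arm passes. When hung this point is 21 mm above hinge height. Axes: x through the thickness, y across, z up.
- paddle_center (a point): Centre of the wooden paddle, half-way up (73 mm below paddle_grip). A flat board 14 mm thick, 180 mm high, hanging across the hook: handle loop 76 mm wide over a blade 100 x 100 mm. About 0.2 to 0.4 kg.
- paddle: The same wooden paddle; origin at the middle of the underside of its top bar, where it rests on the hook.
- base_new: Steel bracket of the spare hook with the hook on it; its origin is the hinge point.
- base_old: Steel bracket of the hook that holds the paddle at the start; its origin is the hinge point.
- rail: Hook rail, fixed: dark wood bar 500 mm long (y), 20 mm thick (x), from 200 to 250 mm above the counter, on two posts at its ends. Origin on the counter under its middle. x points away from the hooks. The three hooks sit on its front, 150 mm apart.
- tray_center (a point): Round black plastic tray with the same kind of handle loop as the paddle, hung on its hook: 12 to 14 mm thick, disc 100 mm across. This point is 60 mm below the hook's arm. Leave it alone.
- pump_a: Amber syrup bottle with a white pump, 66 mm across, 227 mm tall, the pump's spout to one side 37 mm off the axis. Origin at the centre of its base. Stands on the robot's side of the rail.
- pump_b: Green syrup bottle, same shape as the amber one. Origin at the centre of its base.
- pitcher: Steel milk pitcher, 84 mm across, 110 mm tall, with a handle along its own +y reaching 78 mm from its axis, turned mostly along the rail. Origin at the centre of its base. In the same row as the bottles.
- cup: Blue cup, 64 mm across, 55 mm tall, standing below or just in front of the hooks. Origin at the centre of its base.
- tamper: Steel coffee tamper, 58 mm across, 64 mm tall, standing below or just in front of the hooks. Origin at the centre of its base.
- jar: Amber jar with black lid, 80 mm across, 120 mm tall, behind the rail. Origin at the centre of its base.
Mind the look-alikes: they are no part of the job. There is more than one size of the paddle; the job needs the middle-sized.

How it is judged:
On the way, in this order (a step that is already met when the one before it is completed fails the run):
1. the spare hook is unfolded, with the paddle still on its old hook (value of joint hook_new above 1.4 rad and contact force between paddle and base_old above 0.8 N and contact force between paddle and the fingers below 0.1 N), for 0.2 s.
2. the paddle hangs on the spare hook, let go (value of joint hook_new above 1.4 rad and x of paddle_grip in the frame of hook_new_hinge between -0.08 and -0.005 m and y of paddle_grip in the frame of hook_new_hinge between -0.022 and 0.022 m and z of paddle_grip in the frame of hook_new_hinge between 0.01 and 0.032 m and angle between paddle_center's own z axis and vertical below 0.25 rad and contact force between paddle and base_new above 0.8 N and contact force between paddle and the fingers below 0.1 N), for 0.3 s.
3. the emptied hook is folded flat (value of joint hook_old below 0.2 rad), for 0.2 s.
At the end, for the whole second after the job is handed in: The paddle hangs at rest by its handle hole on the spare hook, upright within 0.25 rad, between the rail and the hook's lip, let go by the robot; that hook is unfolded (over 1.4 rad), the emptied hook is folded flat (under 0.2 rad), and the tray's hook is still unfolded (all of step 2 and value of joint hook_old below 0.2 rad and value of joint hook_tray above 1.4 rad and linear speed of paddle below 0.05 m/s); the robot touches nothing.
It fails at once if a bottle or the pitcher is shifted by more than 20 mm or tipped (distance of any of pump_a, pitcher, pump_b from where it was at the start of the episode above 0.02 m or angle between any of pump_a, pitcher, pump_b's own z axis and vertical above 0.35 rad).
It fails at once if the cup, tamper or jar is shifted by more than 20 mm or tipped (distance of any of cup, tamper, jar from where it was at the start of the episode above 0.02 m or angle between any of cup, tamper, jar's own z axis and vertical above 0.35 rad).
It fails at once if the black tray is shifted by more than 30 mm (distance of tray_center from where it was at the start of the episode above 0.03 m).
It fails at once if the paddle is dropped or set down low (its centre below 110 mm) (height (world z) of paddle_center below 0.11 m).
It also fails if it takes over 59 s, if anything falls off the work surface, if the arm or the gripper's body presses on something with over 40 N, if the wrist force passes 120 N, or if a joint passes its speed limit or range.

## Working session

There is one attempt and no reset: what is moved stays moved. The work goes in short steps, Python scripts to look and compute and a tool call to move; the robot and the scene stay as the last step left them, time stands still between calls to the robot, and variables do not carry over. Pictures are saved under pics/ and viewed, about 8 in all and at most 12, crops included, and the job is handed in when it is done.

Besides the shell and the picture viewer there is one more tool, called after ">>>" as name(argument=value, ...) on one line, values as JSON. jog_arm: Moves the arm, as the interface text tells. Its arguments: {"type":"object","properties":{"plan":{"type":"array","items":{"type":"array","items":{"type":"array","items":{"type":"number"}}}},"force":{"type":"number"}},"required":["plan"]}

```bash
ls; mkdir -p pics; python3 - <<'E'
from station import bot
import cv2,numpy as np
print(bot.observe())
for n in ("side","top"):
    im=bot.capture(n); cv2.imwrite(f"pics/{n}0.png",cv2.cvtColor(im,cv2.COLOR_RGB2BGR))
    c=bot.get_calibration(n); print(n,c)
print(bot.get_calibration("wrist"))
a=cv2.imread("pics/side0.png");b=cv2.imread("pics/top0.png")
E
```

```text
pics
{'t': 0.0, 'joint_positions': array([ 1.13541232e+00,  3.51274636e-01,  1.65242116e+00,  1.28248473e-05,
        1.13915593e+00, -8.45912305e-02]), 'qvel': array([ 0.00133509, -0.00099993, -0.00067143, -0.00120098,  0.00140211,
       -0.00014898]), 'joint_torque': array([ 1.60032720e-03, -5.06101120e+01, -2.91405594e+01,  1.69051026e-05,
        4.52121298e-03,  1.71594860e-05]), 'position': array([0.18883348, 0.51621894, 0.24473851]), 'tcp_rot': array([-5.48152834e-01, -3.09306078e+00,  1.90636340e-03]), 'contact_force': array([-0.49661335,  0.23317901, -0.45957379]), 'moment': array([0.01881091, 0.05103276, 0.02987795]), 'finger_gap': 0.08551531625102955}
side {'camera_matrix': array([[467.28354772,   0.        , 250.02727701],
       [  0.        , 467.28354772, 192.99319002],
       [  0.        ,   0.        ,   1.        ]]), 'camera_from_world': array([[-0.99851353, -0.05428397,  0.00489763,  0.59653894],
       [-0.04456984,  0.76148733, -0.64664564,  0.18278605],
       [ 0.03137301, -0.6459027 , -0.76277482,  1.41473408],
       [ 0.        ,  0.        ,  0.        ,
[... 287 characters left out ...]
99020827, -0.01664566, -0.13860197,  0.61884227],
       [ 0.13877398, -0.00966082, -0.99027696,  1.26128427],
       [ 0.        ,  0.        ,  0.        ,  1.        ]])}
{'camera_matrix': array([[326.25712271,   0.        , 254.95828839],
       [  0.        , 326.25712271, 191.1124583 ],
       [  0.        ,   0.        ,   1.        ]]), 'hand_eye': array([[ 2.37153636e-04, -9.64669773e-01, -2.63461900e-01,
         6.73826787e-02],
       [ 9.99999292e-01, -7.84168165e-05,  1.18726768e-03,
         4.74112895e-04],
       [-1.16598109e-03, -2.63461995e-01,  9.64669071e-01,
        -1.27835623e-01],
       [ 0.00000000e+00,  0.00000000e+00,  0.00000000e+00,
         1.00000000e+00]])}
```

View pics/side0.png

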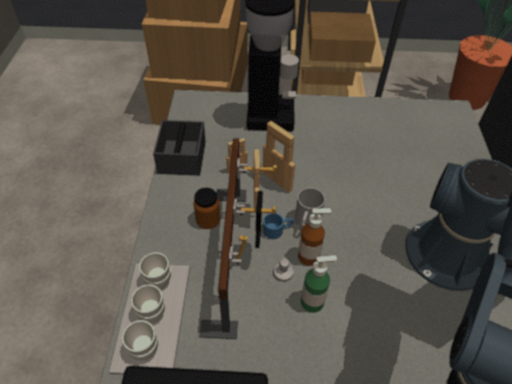

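View pics/top0.png

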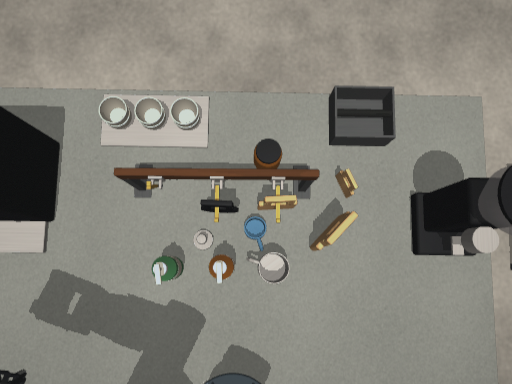

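Side view: the rail runs from about (235,145) to (222,330), with the paddle and tray hooks on it. Top view, loop boards: one hanging at (278,202), one standing at (335,230), one standing at (347,182), plus the black tray at (219,206). The hanging one fits, since it is on the unfolded hook and looks middle-sized. The spare hook is the folded one at (153,182). I'll confirm this in an enlarged crop.

```bash
cat > h.py <<'E'
import numpy as np,cv2
from station import bot
def ray(n,u,v):
    c=bot.get_calibration(n);K=c["camera_matrix"];T=c["camera_from_world"]
    R=T[:3,:3];t=T[:3,3];o=-R.T@t;d=R.T@np.linalg.solve(K,[u,v,1.]);return o,d
def onz(n,u,v,z):
    o,d=ray(n,u,v);return o+d*(z-o[2])/d[2]
def proj(n,p):
    c=bot.get_calibration(n);q=c["camera_matrix"]@(c["camera_from_world"]@np.r_[p,1])[:3];return q[:2]/q[2]
E
python3 - <<'E'
import cv2
b=cv2.imread("pics/top0.png")
cv2.imwrite("pics/c1.png",cv2.resize(b[155:285,110:370],None,fx=3,fy=3,interpolation=cv2.INTER_CUBIC))
from h import *
for (u,v) in [(115,170),(318,170),(115,176),(318,176)]: print(u,v,onz("top",u,v,.25).round(4))
E
```

```text
115 170 [0.6485 0.2888 0.25  ]
318 170 [ 0.6571 -0.2038  0.25  ]
115 176 [0.6338 0.2879 0.25  ]
318 176 [ 0.6423 -0.2038  0.25  ]
```

View pics/c1.png

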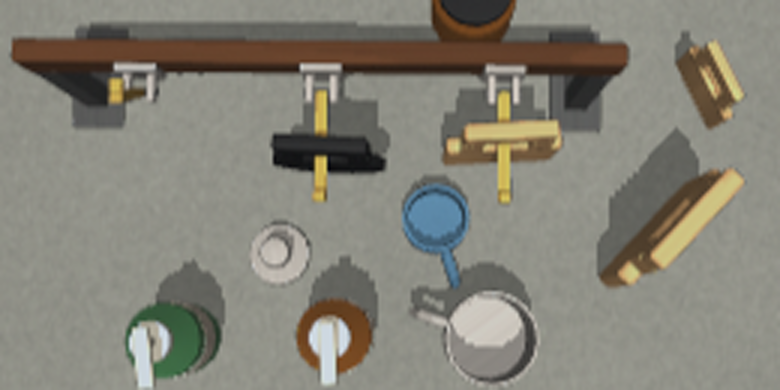

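The crop shows the paddles clearly. The hanging one (crop 503,140) sits on the unfolded right hook, with a smaller one at (712,85) and a larger one at (670,235), so the hanging one is the middle size and the target. The folded spare hook's tip is at crop (116,90). The tray is at (325,152), between the two hooks.

```bash
python3 - <<'E'
from h import *
b=cv2.imread("pics/top0.png");hsv=cv2.cvtColor(b,cv2.COLOR_BGR2HSV)
def comps(mask,amin,roi):
    m=np.zeros_like(mask);x0,y0,x1,y1=roi;m[y0:y1,x0:x1]=mask[y0:y1,x0:x1]
    n,l,s,c=cv2.connectedComponentsWithStats(m)
    return [(l==i,s[i],c[i]) for i in range(1,n) if s[i][4]>=amin]
for u,v in [(200,173),(278,219),(284,200),(216,190),(149,185),(216,218)]: print((u,v),hsv[v,u])
rail=cv2.inRange(hsv,(3,110,40),(14,255,160))
for m,s,c in comps(rail,200,(105,160,330,185)):
    ys,xs=np.nonzero(m); e=[];f=[]
    print("rail",s)
    for x in range(s[0]+4,s[0]+s[2]-4):
        r=ys[xs==x]
        if len(r): e.append((x,r.min()-.5)); f.append((x,r.max()+.5))
    for k,q in (("back",e),("front",f)):
        q=np.array(q); p=np.polyfit(q[:,0],q[:,1],1); r=np.abs(np.polyval(p,q[:,0])-q[:,1])<1; p=np.polyfit(q[r,0],q[r,1],1)
        A=onz("top",s[0]-.5,np.polyval(p,s[0]-.5),.25);B=onz("top",s[0]+s[2]-.5,np.polyval(p,s[0]+s[2]-.5),.25)
        print(k,A.round(4),B.round(4),"yaw",np.arctan2(-(B-A)[0],-(B-A)[1]) if 0 else np.arctan2(A[0]-B[0],A[1]-B[1]))
br=cv2.inRange(hsv,(22,140,90),(32,255,255))
for m,s,c in comps(br,6,(140,175,300,230)):
    print("brass",s,c.round(1),onz("top",*c,.229).round(4),"bottom",onz("top",c[0],s[1]+s[3]-.5,.234).round(4))
w=cv2.inRange(hsv,(14,60,150),(28,170,255))
for m,s,c in comps(w,20,(250,185,370,255)):
    print("wood",s,c.round(1),cv2.minAreaRect(np.argwhere(m)[:,::-1].astype(np.float32)),onz("top",*c,.263).round(4))
E
```

```text
(200, 173) [ 12 145 104]
(278, 219) [ 23 148 184]
(284, 200) [ 21 106 205]
(216, 190) [ 23 149 206]
(149, 185) [ 22 152 186]
(216, 218) [ 20 155 173]
rail [ 114  160  205   20 2035]
back [0.6536 0.2927 0.25  ] [ 0.6588 -0.2051  0.25  ] yaw -0.01047466243011195
front [0.6298 0.2913 0.25  ] [ 0.6351 -0.205   0.25  ] yaw -0.010753268835529281
brass [147 182   4   7  21] [148.1 184.5] [0.6178 0.2118 0.229 ] bottom [0.607  0.2102 0.234 ]
brass [215 186   4  14  39] [216.9 192.3] [0.6011 0.0422 0.229 ] bottom [0.5827 0.0414 0.234 ]
brass [276 187   4   8  25] [277.9 190.6] [ 0.6078 -0.1079  0.229 ] bottom [ 0.5975 -0.1076  0.234 ]
brass [277 203   3  18  44] [277.8 211.4] [ 0.5565 -0.1079  0.229 ] bottom [ 0.5337 -0.1078  0.234 ]
brass [215 207   4  15  46] [216.2 213.8] [0.5481 0.0425 0.229 ] bottom [0.5288 0.0417 0.234 ]
wood [265 186  32  37 335] [279.9 200.9] ((279.0995178222656, 201.98287963867188), (27.343772888183594, 31.98857879638672), 43.36341857910156) [ 0.5779 -0.1106  0.263 ]
wood [259 201   4   6  20] [260.4 203.1] ((260.5, 203.5), (5.0, 3.0), 90.0) [ 0.572  -0.0642  0.263 ]
wood [327 211  31  34 303] [342.1 227.4] ((342.02374267578125, 227.5216522216797), (7.545395374298096, 40.552486419677734), 42.397438049316406) [ 0.5173 -0.2583  0.263 ]
wood [316 242   8   8  36] [319.3 245.9] ((319.5000305175781, 246.00003051757812), (6.363960266113281, 4.949747085571289), 45.0) [ 0.4729 -0.2041  0.263 ]
```

>>> jog_arm(plan=[[[0, 0, 0.151, 0, 0, -0.022, 1], [0, 0, 0.151, 0, 0, -0.022, 1], [0, 0, 0.151, 0, 0, -0.022, 1], [0, 0, 0.151, 0, 0, -0.022, 1], [0, 0, 0.151, 0, 0, -0.022, 1], [0, 0, 0.151, 0, 0, -0.022, 1], [0, 0, 0.151, 0, 0, -0.022, 1], [0, 0, 0.151, 0, 0, -0.022, 1]]], force=30)

```text
t: 1.1
position: [0.1889, 0.5164, 0.4217]
tcp_rot: [2.213, 2.229, -0.001]
contact_force: [-0.5, -0.5, -0.8]
finger_gap: -0.0001
```

```bash
python3 - <<'E'
from h import *
s=bot.observe();print(s["t"],s["position"],s["joint_positions"].round(3))
from scipy.spatial.transform import Rotation as R
print(R.from_rotvec(s["tcp_rot"]).as_matrix().round(4))
print("spare tip fold",onz("top",148.1,184.5,.313),proj("top",[.613,.192,.315]),proj("top",[.533,-.108,.239]))
for n,u,v,z in [("pitch",273,267,.11),("green",165,268,.1),("amber",222,267,.1),("paddle top",280.5,199.5,.263)]:print(n,onz("top",u,v,z).round(3))
E
```

```text
1.1 [0.18889565 0.51638306 0.42168211] [1.135 0.233 1.383 0.    1.527 1.128]
[[-7.e-03  1.e+00 -3.e-04]
 [ 1.e+00  7.e-03 -6.e-04]
 [-6.e-04 -3.e-04 -1.e+00]]
spare tip fold [0.60411653 0.19297878 0.313     ] [148.5249777  180.50590996] [277.99898959 220.59732835]
pitch [ 0.42  -0.104  0.11 ]
green [0.413 0.185 0.1  ]
amber [0.418 0.032 0.1  ]
paddle top [ 0.581 -0.112  0.263]
```

>>> jog_arm(plan=[[[0, 0, 0, -0.034, 0.05, 0, 1], [0, 0, 0, -0.034, 0.05, 0, 1], [0, 0, 0, -0.034, 0.05, 0, 1], [0, 0, 0, -0.034, 0.05, 0, 1], [0, 0, 0, -0.034, 0.05, 0, 1], [0, 0, 0, -0.034, 0.05, 0, 1], [0, 0, 0, -0.034, 0.05, 0, 1], [0, 0, 0, -0.034, 0.05, 0, 1]]])

```text
t: 2.1
position: [0.5936, 0.2479, 0.421]
tcp_rot: [-2.208, -2.234, 0.001]
contact_force: [0.0, 0.8, 0.0]
finger_gap: 0.0001
```

>>> jog_arm(plan=[[[0, 0, 0, -0.026, 0.032, 0, 1], [0, 0, 0, -0.026, 0.032, 0, 1], [0, 0, 0, 0, 0, 0, 1], [0, 0, 0, 0, 0, 0, 1], [0, 0, 0, 0, 0, 0, 1], [0, 0, 0, 0, 0, 0, 1], [0, 0, 0, 0, 0, 0, 1], [0, 0, 0, 0, 0, 0, 1]]])

```text
t: 3.1
position: [0.6567, 0.1983, 0.4214]
tcp_rot: [2.208, 2.235, 0.0]
contact_force: [0.1, -0.5, 0.1]
finger_gap: 0.0004
```

```bash
cat >> h.py <<'E'
from scipy.spatial.transform import Rotation as Ro
def wfun():
    s=bot.observe();c=bot.get_calibration("wrist")
    W=np.eye(4);W[:3,:3]=Ro.from_rotvec(s["tcp_rot"]).as_matrix();W[:3,3]=s["position"];W=W@c["hand_eye"]
    K=c["camera_matrix"]
    def onz(u,v,z):
        d=W[:3,:3]@np.linalg.solve(K,[u,v,1.]);o=W[:3,3];return o+d*(z-o[2])/d[2]
    def pr(p):
        q=K@(np.linalg.inv(W)@np.r_[p,1])[:3];return q[:2]/q[2]
    return onz,pr
E
python3 - <<'E'
from h import *
s=bot.observe();print(s["t"],s["position"])
on,pr=wfun()
im=cv2.cvtColor(bot.capture("wrist"),cv2.COLOR_RGB2BGR);cv2.imwrite("pics/w1.png",im)
for n,p in dict(hinge=[.613,.192,.225],tip=[.613,.192,.315],edge=[.633,.192,.25],TCP=s["position"]).items(): print(n,pr(np.array(p)).round(1))
E
```

```text
3.1 [0.65670871 0.19826365 0.4213801 ]
hinge [212.3 176.8]
tip [197.3 203.1]
edge [230.2 182.9]
TCP [256.1 263.8]
```

View pics/w1.png

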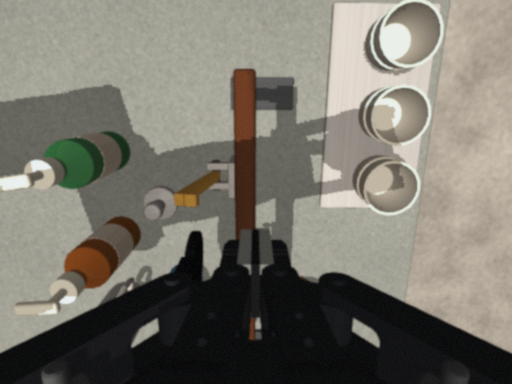

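The wrist view matches my prediction to within a few mm. The spare arm runs from the fork at (215,178) to its tip at (187,200), and the rail's front edge is near column 235. I'll go down behind the arm and pull it over in an arc.

>>> jog_arm(plan=[[[0, 0, 0, -0.005, 0, 0.0425, 1], [0, 0, 0, 0, 0, 0.0425, 1], [0, 0, 0, 0, 0, 0.0425, 1], [0, 0, 0, 0, 0, 0, 1], [0, 0, 0, 0, -0.014, 0, 1], [0, 0, 0, 0, -0.014, 0, 1], [0, 0, 0, 0, -0.0105, 0.0015, 1], [0, 0, 0, 0, -0.0105, 0.0015, 1]]])

```text
t: 4.15
position: [0.6079, 0.1926, 0.2921]
tcp_rot: [2.207, 2.234, 0.003]
contact_force: [0.5, 0.4, -0.5]
finger_gap: -0.0005
```

>>> jog_arm(plan=[[[0, 0, 0, 0, -0.0095, 0.005, 1], [0, 0, 0, 0, -0.0095, 0.0055, 1], [0, 0, 0, 0, -0.0065, 0.0085, 1], [0, 0, 0, 0, -0.0065, 0.0085, 1], [0, 0, 0, 0, -0.003, 0.01, 1], [0, 0, 0, 0, -0.003, 0.0105, 1], [0, 0, 0, 0, 0, 0.001, 1], [0, 0, 0, 0, 0, 0, 1]]])

```text
t: 5.15
position: [0.5702, 0.1921, 0.2428]
tcp_rot: [2.208, 2.234, 0.002]
contact_force: [-4.1, -1.3, 13.5]
finger_gap: -0.0001
```

>>> jog_arm(plan=[[[0, 0, 0, 0, 0, -0.05, 1], [0, 0, 0, 0, 0, -0.06, 1], [0, 0, 0, -0.05, 0, -0.02, -0.2], [0, 0, 0, -0.05, 0, 0, -0.2], [0, 0, 0, -0.05, 0, 0, -0.2], [0, 0, 0, -0.05, 0, 0, -0.2], [0, 0, 0, -0.05, 0, 0, -0.2], [0, 0, 0, 0, 0, 0, -0.2]]])

```text
t: 6.15
position: [0.5727, -0.0607, 0.3709]
tcp_rot: [-2.212, -2.23, 0.001]
contact_force: [0.1, 1.1, -0.8]
finger_gap: 0.0512
```

```bash
python3 - <<'E'
from h import *
s=bot.observe();print(s["t"],s["position"],s["finger_gap"])
on,pr=wfun()
im=cv2.cvtColor(bot.capture("wrist"),cv2.COLOR_RGB2BGR)
b=cv2.cvtColor(bot.capture("top"),cv2.COLOR_RGB2BGR);cv2.imwrite("pics/w2raw.png",im);cv2.imwrite("pics/t2.png",b)
z=cv2.resize(b[160:240,120:240],(512,341),interpolation=cv2.INTER_CUBIC)
zz=np.vstack([im[:259],z]);cv2.imwrite("pics/w2.png",zz)
for n,p in dict(tip=[.531,-.108,.229],bar=[.575,-.108,.263],L=[.575,-.07,.263],rail=[.64,-.108,.25]).items(): print(n,pr(np.array(p)).round(1))
print("newtip",proj("top",[.527,.192,.239]),proj("top",[.617,.192,.23]))
E
```

```text
6.15 [ 0.57274756 -0.06074261  0.37086956] 0.05121947589771594
tip [208.2 235.4]
bar [258.  252.8]
L [258.6 207. ]
rail [336.4 246.5]
newtip [153.67452822 221.07426125] [156.09688068 184.85486368]
```

View pics/w2.png

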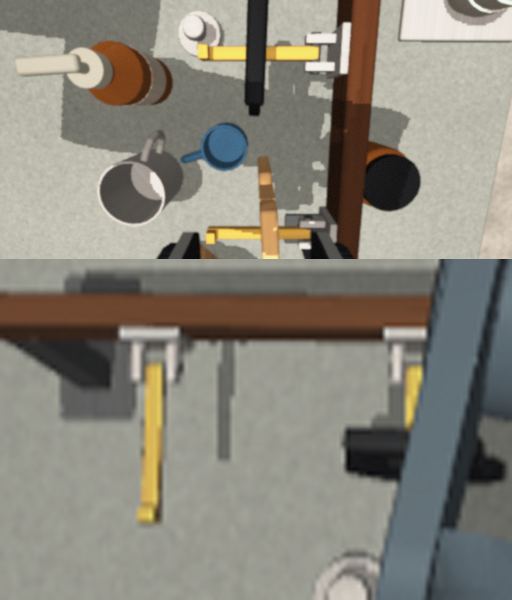

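Spare hook is down: its tip is at top-view pixel (154.7,221.2), against a predicted (153.7,221.1). The paddle bar shows at wrist pixels (260–276, 200+). Next I'll measure the bar's x and yaw.

```bash
python3 - <<'E'
from h import *
on,pr=wfun()
im=cv2.imread("pics/w2raw.png");h=cv2.cvtColor(im,cv2.COLOR_BGR2HSV)
for v in (165,180,190,195,198,201,204,208,212,220,228,238,245,255,262):
    r=im[v,250:290].astype(int); m=(r[:,2]-r[:,0])>45; x=np.nonzero(m)[0]
    if len(x): a,b=x.min()+250,x.max()+251; print(v,a,b,on(a,v,.263).round(4)[:2],on(b,v,.263).round(4)[:2],h[v,(a+b)//2])
E
```

```text
165 259 269 [ 0.575 -0.035] [ 0.5823 -0.0349] [ 14 138 118]
180 259 272 [ 0.5752 -0.0463] [ 0.5848 -0.0462] [ 16 132 220]
190 259 273 [ 0.5753 -0.054 ] [ 0.5858 -0.0539] [ 15 138 122]
195 260 274 [ 0.5761 -0.0579] [ 0.5866 -0.0577] [ 15 140 120]
198 259 276 [ 0.5754 -0.0602] [ 0.5882 -0.0601] [ 15 140 135]
201 259 275 [ 0.5754 -0.0626] [ 0.5875 -0.0625] [ 14 140 115]
204 260 276 [ 0.5762 -0.065 ] [ 0.5883 -0.0648] [ 15 140 131]
208 260 276 [ 0.5762 -0.0681] [ 0.5884 -0.068 ] [ 15 139 132]
212 260 277 [ 0.5763 -0.0713] [ 0.5893 -0.0712] [ 16 136 193]
220 260 278 [ 0.5764 -0.0778] [ 0.5902 -0.0777] [ 16 131 214]
228 250 290 [ 0.5688 -0.0845] [ 0.5997 -0.0841] [ 16 133 214]
238 250 290 [ 0.5688 -0.0928] [ 0.6    -0.0925] [ 16 134 213]
245 262 279 [ 0.5783 -0.0986] [ 0.5916 -0.0985] [ 16 135 211]
255 262 280 [ 0.5784 -0.1072] [ 0.5927 -0.1071] [ 21 111 235]
262 262 280 [ 0.5785 -0.1133] [ 0.5929 -0.1132] [ 26  86 247]
```

>>> jog_arm(plan=[[[0, 0, 0, -0.047, 0.0125, 0, 0.05], [0, 0, 0, 0, 0, 0, 0.05], [0, 0, 0, 0, 0, 0.04, 0.05], [0, 0, 0, 0, 0, 0.04, 0.05], [0, 0, 0, 0, 0, 0.03, 0.05], [0, 0, 0, 0, 0, 0.008, 0.05], [0, 0, 0, 0, 0, 0, 0.05], [0, 0, 0, 0, 0, 0, 0.05]]])

```text
t: 7.25
position: [0.5865, -0.1045, 0.2552]
tcp_rot: [2.206, 2.234, 0.002]
contact_force: [0.1, 0.4, -0.8]
finger_gap: 0.0408
```

>>> jog_arm(plan=[[[0, 0, 0, 0, 0, 0, 0.9], [0, 0, 0, 0, 0, 0, 0.9], [0, 0, 0, 0, 0, 0, 0.9], [0, 0, 0, 0, 0, 0, 0.9], [0, 0, 0, 0, 0, 0, 0.9], [0, 0, 0, 0, 0, 0, 0.9], [0, 0, 0, 0, 0, 0, 0.9], [0, 0, 0, 0, 0, 0, 0.9]]], force=40)

```text
t: 8.25
position: [0.5861, -0.1049, 0.2546]
tcp_rot: [2.208, 2.234, 0.001]
contact_force: [-1.3, 0.4, 4.5]
finger_gap: 0.0133
```

>>> jog_arm(plan=[[[0, 0, 0, 0, 0, -0.006, 0.9], [0, 0, 0, 0, 0, -0.006, 0.9], [0, 0, 0, 0, 0, -0.006, 0.9], [0, 0, 0, 0, 0, -0.006, 0.9], [0, 0, 0, 0, 0, 0, 0.9], [0, 0, 0, 0, 0, 0, 0.9], [0, 0, 0, 0, 0, 0, 0.9], [0, 0, 0, 0, 0, 0, 0.9]]])

```text
t: 9.25
position: [0.5859, -0.1048, 0.2776]
tcp_rot: [-2.208, -2.234, 0.0]
contact_force: [-0.3, -0.3, -2.7]
finger_gap: 0.0133
```

```bash
python3 - <<'E'
from h import *
s=bot.observe();print(s["t"],s["position"],s["finger_gap"],s["contact_force"],s["moment"])
on,pr=wfun()
im=cv2.cvtColor(bot.capture("side"),cv2.COLOR_RGB2BGR)
w=cv2.cvtColor(bot.capture("wrist"),cv2.COLOR_RGB2BGR)
a=cv2.resize(im[120:260,180:360],(720,560),interpolation=cv2.INTER_CUBIC);cv2.imwrite("pics/s3.png",a);cv2.imwrite("pics/w3raw.png",w)
E
```

```text
9.25 [ 0.58590587 -0.1047724   0.27761226] 0.013290553440677616 [-0.29482992 -0.29267062 -2.72241291] [ 0.05440689  0.0317551  -0.05625008]
```

View pics/s3.png

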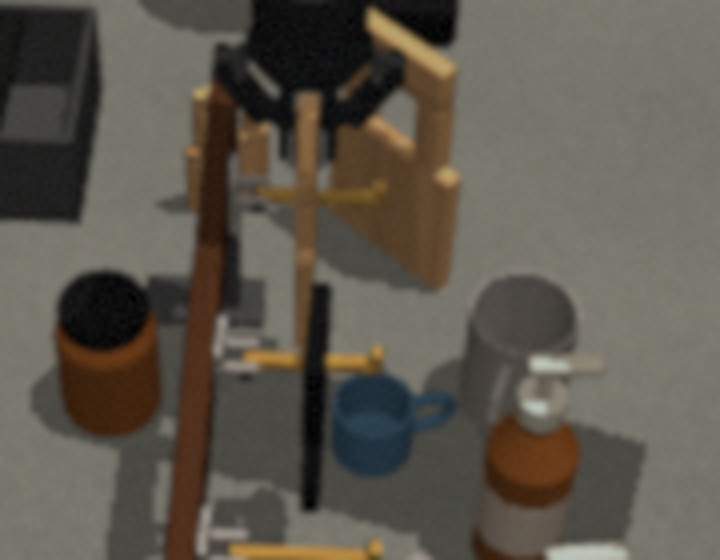

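>>> jog_arm(plan=[[[0, 0, 0, 0, -0.016, 0, 0.9], [0, 0, 0, 0, -0.02, 0, 0.9], [0, 0, 0, 0, -0.02, 0, 0.9], [0, 0, 0, 0, -0.02, 0, 0.9], [0, 0, 0, 0, -0.002, 0, 0.9], [0, 0, 0, 0, 0, 0, 0.9], [0, 0, 0, 0, 0, -0.03, 0.9], [0, 0, 0, 0, 0, -0.05, 0.9]]])

```text
t: 10.35
position: [0.5081, -0.1056, 0.3575]
tcp_rot: [-2.206, -2.233, 0.002]
contact_force: [0.3, -0.8, -3.0]
finger_gap: 0.0131
```

>>> jog_arm(plan=[[[0, 0, 0, 0, 0, -0.05, 0.9], [0, 0, 0, 0, 0, -0.05, 0.9], [0, 0, 0, 0, 0, -0.025, 0.9], [0, 0, 0, 0.02, 0, 0, 0.9], [0, 0, 0, 0.04, 0, 0, 0.9], [0, 0, 0, 0.045, 0, 0, 0.9], [0, 0, 0, 0.045, 0, 0, 0.9], [0, 0, 0, 0.045, 0, 0, 0.9]]])

```text
t: 11.35
position: [0.5053, 0.0917, 0.4814]
tcp_rot: [-2.207, -2.234, 0.002]
contact_force: [1.3, -1.0, -3.3]
finger_gap: 0.0133
```

>>> jog_arm(plan=[[[0, 0, 0, 0.045, 0, 0, 0.9], [0, 0, 0, 0.035, 0, 0, 0.9], [0, 0, 0, 0.02, 0, 0, 0.9], [0, 0, 0, 0.003, 0, 0, 0.9], [0, 0, 0, 0, 0, 0, 0.9], [0, 0, 0, 0, 0, 0, 0.9], [0, 0, 0, 0, 0, 0, 0.9], [0, 0, 0, 0, 0, 0, 0.9]]])

```text
t: 12.35
position: [0.5045, 0.1919, 0.4828]
tcp_rot: [2.209, 2.234, 0.0]
contact_force: [-0.3, -0.5, -2.9]
finger_gap: 0.0129
```

```bash
python3 - <<'E'
from h import *
s=bot.observe();p=s["position"];print(s["t"],p,s["finger_gap"],s["contact_force"],s["moment"])
for n in ("side","top","wrist"):
    im=cv2.cvtColor(bot.capture(n),cv2.COLOR_RGB2BGR);cv2.imwrite(f"pics/{n}4.png",im)
a=cv2.imread("pics/side4.png")
u,v=proj("side",p-[0,0,.09]).astype(int);print(u,v)
a=a[max(v-90,0):v+110,u-90:u+90];cv2.imwrite("pics/s4.png",cv2.resize(a,None,fx=2.8,fy=2.8,interpolation=cv2.INTER_CUBIC))
print(proj("top",[.527,.191,.239]))
E
```

```text
12.35 [0.50445932 0.19188336 0.48284289] 0.012930198183612978 [-0.26553705 -0.52726431 -2.89842682] [ 0.04048681  0.01387068 -0.00885741]
289 217
[154.08997196 221.08094141]
```

View pics/s4.png

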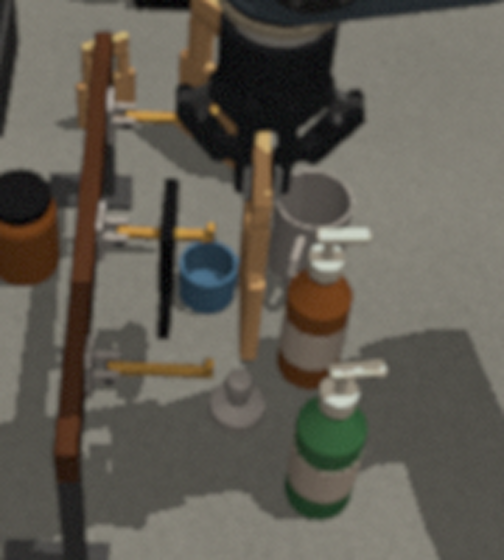

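>>> jog_arm(plan=[[[0, 0, 0, 0, 0, 0.03, 0.9], [0, 0, 0, 0, 0, 0.045, 0.9], [0, 0, 0, 0, 0, 0.045, 0.9], [0, 0, 0, 0, 0, 0.045, 0.9], [0, 0, 0, 0, 0, 0.03, 0.9], [0, 0, 0, 0, 0, 0.01, 0.9], [0, 0, 0, 0, 0, 0, 0.9], [0, 0, 0, 0, 0, 0, 0.9]]])

```text
t: 13.5
position: [0.505, 0.1924, 0.2792]
tcp_rot: [2.207, 2.234, 0.003]
contact_force: [0.1, 0.1, -3.6]
finger_gap: 0.013
```

>>> jog_arm(plan=[[[0, 0, 0, 0, 0.006, 0, 0.9], [0, 0, 0, 0, 0.012, 0, 0.9], [0, 0, 0, 0, 0.014, 0, 0.9], [0, 0, 0, 0, 0.014, 0, 0.9], [0, 0, 0, 0, 0.014, 0, 0.9], [0, 0, 0, 0, 0.01, 0, 0.9], [0, 0, 0, 0, 0, 0, 0.9], [0, 0, 0, 0, 0, 0, 0.9]]])

```text
t: 14.5
position: [0.5741, 0.1931, 0.2777]
tcp_rot: [-2.208, -2.235, 0.001]
contact_force: [-0.3, 0.5, -3.3]
finger_gap: 0.0133
```

>>> jog_arm(plan=[[[0, 0, 0, 0, 0, 0.008, 0.9], [0, 0, 0, 0, 0, 0.008, 0.9], [0, 0, 0, 0, 0, 0.004, 0.9], [0, 0, 0, 0, 0, 0.002, 0.9], [0, 0, 0, 0, 0, 0.001, 0.9], [0, 0, 0, 0, 0, 0, 0.9], [0, 0, 0, 0, 0, 0, 0.9], [0, 0, 0, 0, 0, 0, 0.9]]])

```text
t: 15.5
position: [0.5744, 0.1931, 0.2549]
tcp_rot: [2.208, 2.235, 0.0]
contact_force: [0.6, -0.2, -2.6]
finger_gap: 0.0128
```

```bash
python3 - <<'E'
from h import *
s=bot.observe();p=s["position"];print(s["t"],p,s["contact_force"],s["moment"])
a=cv2.cvtColor(bot.capture("side"),cv2.COLOR_RGB2BGR)
u,v=proj("side",p-[0,0,.04]).astype(int);print(u,v)
a=a[max(v-60,0):v+60,u-70:u+70];cv2.imwrite("pics/s5.png",cv2.resize(a,None,fx=4.5,fy=4.5,interpolation=cv2.INTER_CUBIC))
E
```

```text
15.5 [0.57440466 0.19310094 0.2548817 ] [ 0.60089661 -0.17829476 -2.58780068] [0.03810659 0.02200332 0.01314316]
255 260
```

View pics/s5.png

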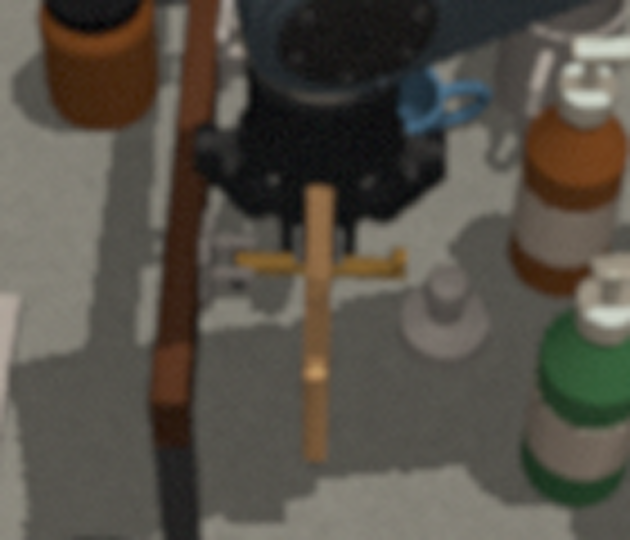

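The side view shows the arm passing through the handle hole, with the paddle between the fork and the lip. The wrist still carries the full weight, so I'll lower it a little more.

>>> jog_arm(plan=[[[0, 0, 0, 0, 0, 0.001, 0.9], [0, 0, 0, 0, 0, 0.001, 0.9], [0, 0, 0, 0, 0, 0.001, 0.9], [0, 0, 0, 0, 0, 0, 0.9], [0, 0, 0, 0, 0, 0, 0.9], [0, 0, 0, 0, 0, 0, 0.9], [0, 0, 0, 0, 0, 0, 0.9], [0, 0, 0, 0, 0, 0, 0.9]]])

```text
t: 16.55
position: [0.5745, 0.1932, 0.2543]
tcp_rot: [2.207, 2.234, 0.003]
contact_force: [-7.8, -2.5, 17.4]
finger_gap: 0.0133
```

>>> jog_arm(plan=[[[0, 0, 0, 0, 0, -0.0015, 0.9], [0, 0, 0, 0, 0, 0, 0.9], [0, 0, 0, 0, 0, 0, 0.6], [0, 0, 0, 0, 0, 0, 0.4], [0, 0, 0, 0, 0, 0, 0.2], [0, 0, 0, 0, 0, 0, 0.1], [0, 0, 0, 0, 0, 0, 0.1], [0, 0, 0, 0, 0, 0, 0.1]]])

```text
t: 17.55
position: [0.5744, 0.1931, 0.2533]
tcp_rot: [2.208, 2.235, -0.0]
contact_force: [-0.9, -0.0, 0.0]
finger_gap: 0.0386
```

```bash
python3 - <<'E'
from h import *
s=bot.observe();p=s["position"];print(s["t"],p,s["finger_gap"],s["contact_force"],s["moment"])
a=cv2.cvtColor(bot.capture("side"),cv2.COLOR_RGB2BGR)
a=a[200:320,185:325];cv2.imwrite("pics/s6.png",cv2.resize(a,None,fx=4.5,fy=4.5,interpolation=cv2.INTER_CUBIC))
E
```

```text
17.55 [0.57439124 0.19308979 0.25328487] 0.03862164426181881 [-0.89399026 -0.03225803  0.03482536] [ 0.0414248   0.01168038 -0.00071707]
```

View pics/s6.png

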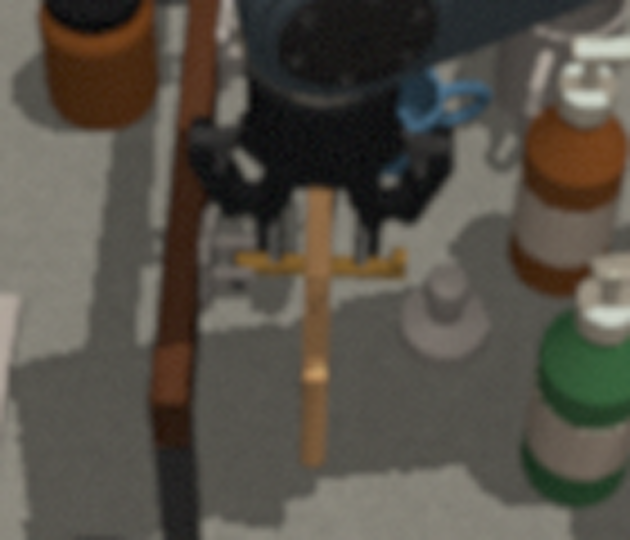

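The paddle hangs on the spare hook by its hole with the fingers clear (force about 0). I'll retreat upwards, cross to the old hook and turn the jaws along the rail.

>>> jog_arm(plan=[[[0, 0, 0, 0, 0, -0.008, 0.1], [0, 0, 0, 0, 0, -0.02, 0.1], [0, 0, 0, 0, 0, -0.045, 0.1], [0, 0, 0, 0, 0, -0.045, 0.1], [0, 0, 0, -0.03, 0, 0, 0.1], [0, 0, 0, -0.05, 0, 0, 0.1], [0, 0, 0, -0.05, 0, 0, 0.1], [0, 0, 0, -0.05, 0, 0, 0.1]]])

```text
t: 18.6
position: [0.5764, 0.0116, 0.3721]
tcp_rot: [2.207, 2.235, 0.001]
contact_force: [0.7, 0.1, -0.8]
finger_gap: 0.038
```

>>> jog_arm(plan=[[[0, 0, 0, -0.05, 0, 0, 0.1], [0, 0, 0, -0.05, 0, 0, 0.1], [0, 0, 0, -0.021, -0.02, 0, 0.1], [0, 0, -0.175, 0, 0, 0, 0.1], [0, 0, -0.175, 0, 0, 0, 0.1], [0, 0, -0.175, 0, 0, 0, 0.1], [0, 0, -0.175, 0, 0, 0, 0.1], [0, 0, -0.175, 0, 0, 0, 0.1]]])

```text
t: 19.6
position: [0.558, -0.1081, 0.3719]
tcp_rot: [1.044, 2.962, 0.0]
contact_force: [-0.3, 0.4, 0.6]
finger_gap: 0.0385
```

>>> jog_arm(plan=[[[0, 0, -0.175, 0, 0, 0, 0.1], [0, 0, -0.175, 0, 0, 0, 0.1], [0, 0, -0.175, 0, 0, 0, 0.1], [0, 0, -0.17, 0, 0, 0, 0.1], [0, 0, 0, 0, 0, 0, 0.1], [0, 0, 0, 0, 0, 0, 0.1], [0, 0, 0, 0, 0, 0, 0.1], [0, 0, 0, 0, 0, 0, 0.1]]])

```text
t: 20.6
position: [0.558, -0.1081, 0.3713]
tcp_rot: [0.016, -3.142, 0.0]
contact_force: [-0.8, -0.6, -0.9]
finger_gap: 0.0385
```

```bash
python3 - <<'E'
from h import *
s=bot.observe();p=s["position"];print(s["t"],p,s["finger_gap"],s["joint_positions"].round(2))
print(Ro.from_rotvec(s["tcp_rot"]).as_matrix().round(3))
on,pr=wfun()
w=cv2.cvtColor(bot.capture("wrist"),cv2.COLOR_RGB2BGR);cv2.imwrite("pics/w7.png",w)
for n,q in dict(tip=[.531,-.108,.229],hinge=[.621,-.108,.225],grasp=[.555,-.108,.229]).items(): print(n,pr(np.array(q)).round(1))
b=cv2.cvtColor(bot.capture("top"),cv2.COLOR_RGB2BGR);cv2.imwrite("pics/t7.png",b)
E
```

```text
20.6 [ 0.55798846 -0.10814318  0.37131346] 0.03845416504535315 [-0.27  0.29  1.43 -0.    1.43 -1.85]
[[-1.   -0.01 -0.  ]
 [-0.01  1.   -0.  ]
 [ 0.   -0.   -1.  ]]
tip [254.2 152. ]
hinge [253.3 249.2]
grasp [254.  180.1]
```

View pics/w7.png

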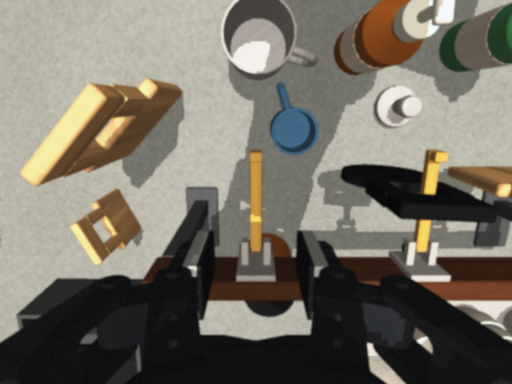

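>>> jog_arm(plan=[[[0, 0, 0, 0.003, 0, 0.045, 0.1], [0, 0, 0, 0, 0, 0.045, 0.1], [0, 0, 0, 0, 0, 0.04, 0.1], [0, 0, 0, 0, 0, 0.018, 0.1], [0, 0, 0, 0, 0, 0, 0.1], [0, 0, 0, 0, 0, 0, 0.9], [0, 0, 0, 0, 0, 0, 0.9], [0, 0, 0, 0, 0, 0, 0.9]]], force=20)

```text
t: 21.7
position: [0.5555, -0.1078, 0.2245]
tcp_rot: [-0.018, 3.14, 0.0]
contact_force: [0.7, 5.1, 4.4]
finger_gap: 0.0094
```

>>> jog_arm(plan=[[[0, 0, 0, 0, 0, 0, 0.9], [0, 0, 0, 0, 0, 0, 0.9], [0, 0, 0, 0, 0, -0.004, 0.9], [0, 0, 0, -0.0005, 0, -0.006, 0.9], [0, 0, 0, -0.0015, 0, -0.007, 0.9], [0, 0, 0, -0.003, 0, -0.008, 0.9], [0, 0, 0, 0, 0, 0, 0.9], [0, 0, 0, 0, 0, 0, 0.9]]])

```text
t: 22.7
position: [0.56, -0.1078, 0.2489]
tcp_rot: [0.018, -3.142, -0.001]
contact_force: [-1.4, 5.9, -0.0]
finger_gap: 0.0095
```

>>> jog_arm(plan=[[[0, 0, 0, -0.006, 0, -0.011, 0.9], [0, 0, 0, -0.008, 0, -0.0105, 0.9], [0, 0, 0, -0.01, 0, -0.008, 0.9], [0, 0, 0, -0.011, 0, -0.006, 0.9], [0, 0, 0, -0.008, 0, -0.002, 0.9], [0, 0, 0, -0.007, 0, -0.0015, 0.9], [0, 0, 0, 0, 0, 0, 0.9], [0, 0, 0, 0, 0, 0, 0.9]]])

```text
t: 23.7
position: [0.6101, -0.1073, 0.288]
tcp_rot: [0.018, -3.141, -0.001]
contact_force: [-2.0, 6.1, -1.7]
finger_gap: 0.0094
```

>>> jog_arm(plan=[[[0, 0, 0, -0.004, 0, -0.0003, 0.9], [0, 0, 0, -0.004, 0, -0.0002, 0.9], [0, 0, 0, -0.003, 0, 0, 0.9], [0, 0, 0, -0.001, 0, 0, 0.9], [0, 0, 0, 0, 0, 0, 0.9], [0, 0, 0, 0, 0, 0, 0.9], [0, 0, 0, 0, 0, 0, 0.9], [0, 0, 0, 0, 0, 0, 0.9]]])

```text
t: 24.7
position: [0.6218, -0.1072, 0.2887]
tcp_rot: [0.018, -3.141, -0.001]
contact_force: [-3.9, 5.4, -0.1]
finger_gap: 0.0094
```

>>> jog_arm(plan=[[[0, 0, 0, -0.002, 0, 0, 0.9], [0, 0, 0, -0.001, 0, 0, 0.9], [0, 0, 0, 0, 0, 0, 0.9], [0, 0, 0, 0, 0, 0, 0.9], [0, 0, 0, 0, 0, 0, 0.9], [0, 0, 0, 0, 0, 0, 0.9], [0, 0, 0, 0, 0, 0, 0.9], [0, 0, 0, 0, 0, 0, 0.9]]])

```text
t: 25.7
position: [0.6248, -0.1071, 0.2886]
tcp_rot: [0.018, -3.141, -0.0]
contact_force: [-3.9, 5.1, -0.8]
finger_gap: 0.0093
```

>>> jog_arm(plan=[[[0, 0, 0, 0, 0, 0, 0.6], [0, 0, 0, 0, 0, 0, 0.3], [0, 0, 0, 0, 0, 0, 0.1], [0, 0, 0, 0, 0, 0, 0.1], [0, 0, 0, 0, 0, -0.03, 0.1], [0, 0, 0, 0, 0, -0.05, 0.1], [0, 0, 0, 0.05, 0, -0.04, 0.1], [0, 0, 0, 0.05, 0, -0.02, 0.1]]])

```text
t: 26.7
position: [0.5253, -0.1085, 0.4287]
tcp_rot: [-0.018, 3.139, -0.001]
contact_force: [-0.3, -0.5, 0.4]
finger_gap: 0.0383
```

>>> jog_arm(plan=[[[0, 0, 0, 0.06, 0, 0, 0.1], [0, 0, 0, 0.06, 0, 0, 0.1], [0, 0, 0, 0.05, 0, 0, 0.1], [0, 0, 0, 0, 0, 0, 0.1], [0, 0, 0, 0, 0, 0, 0.1], [0, 0, 0, 0, 0, 0, 0.1], [0, 0, 0, 0, 0, 0, 0.1], [0, 0, 0, 0, 0, 0, 0.1]]])

```text
t: 27.7
position: [0.3565, -0.1104, 0.4266]
tcp_rot: [0.018, -3.141, -0.0]
contact_force: [-0.2, -0.6, -0.6]
finger_gap: 0.0381
```

```bash
python3 - <<'E'
from h import *
s=bot.observe();p=s["position"];print(s["t"],p,s["contact_force"])
a=cv2.cvtColor(bot.capture("side"),cv2.COLOR_RGB2BGR)[110:310,170:340]
b=cv2.cvtColor(bot.capture("top"),cv2.COLOR_RGB2BGR);cv2.imwrite("pics/t8.png",b)
A=cv2.resize(a,(467,550),interpolation=cv2.INTER_CUBIC);B=cv2.resize(b[150:300,110:310],(330,248),interpolation=cv2.INTER_CUBIC)
B=np.vstack([B,np.zeros((302,330,3),np.uint8)]);cv2.imwrite("pics/s8.png",np.hstack([A,B]))
for n,q in dict(hinge=[.621,-.108,.225],tip0=[.621,-.108,.315],tip2=[.621-.018,-.108,.313]).items(): print(n,proj("side",np.array(q)),(proj("side",np.array(q))-[170,110])*2.75)
E
```

```text
27.7 [ 0.35653226 -0.11037354  0.426591  ] [-0.19349791 -0.55191057 -0.59851418]
hinge [244.21465784 167.52109961] [204.09030906 158.18302394]
tip0 [244.06188242 144.61719273] [203.67017665  95.19728001]
tip2 [250.70378546 145.42823747] [221.93541     97.42765305]
```

View pics/s8.png

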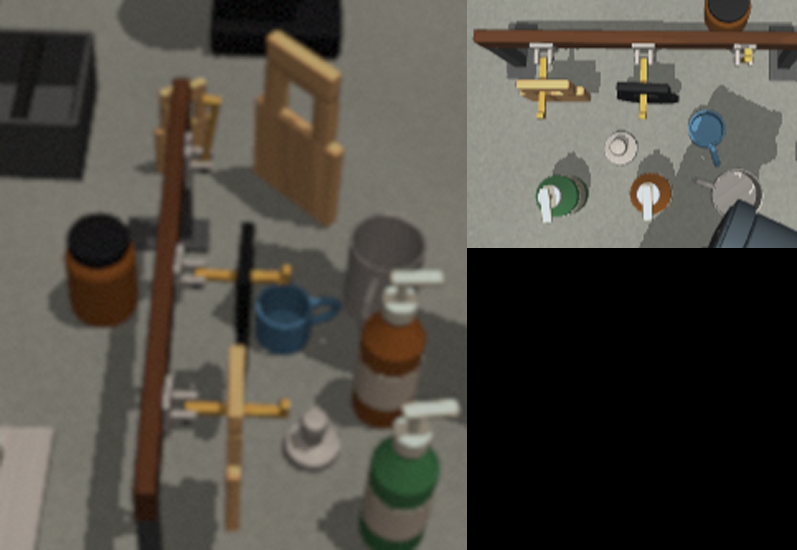

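The paddle hangs on the spare hook at crop (236,408), the tray is undisturbed and the old hook stands upright at about (211,100). Now I'll measure its fold angle the same way on the starting spare hook for comparison.

```bash
python3 - <<'E'
from h import *
def brass(f,roi,z,n):
    b=cv2.imread(f) if isinstance(f,str) else f;h=cv2.cvtColor(b,cv2.COLOR_BGR2HSV);m=cv2.inRange(h,(17,125,80),(32,255,255))
    x0,y0,x1,y1=roi;k,l,s,c=cv2.connectedComponentsWithStats(m[y0:y1,x0:x1])
    for i in range(1,k):
        if s[i][4]>8:
            p=c[i]+[x0,y0];print(n,s[i]+[x0,y0,0,0,0],p.round(1),onz(n,*p,z).round(4))
brass("pics/top0.png",(143,178,160,195),.313,"top")
brass("pics/t8.png",(268,178,295,200),.313,"top")
brass("pics/side0.png",(228,225,262,270),.28,"side")
im=cv2.cvtColor(bot.capture("side"),cv2.COLOR_RGB2BGR)
brass(im,(232,135,256,175),.28,"side")
for y,x in ((.192,.617),(-.108,.621)):
  print([proj("side",[x,y,z]).round(1) for z in (.235,.315)],[proj("top",[x-.004,y,z]).round(1) for z in (.235,.315)])
E
```

```text
top [147 181   4   8  31] [148.5 184.6] [0.6039 0.1922 0.313 ]
top [277 180   5   8  31] [279.3 183.3] [ 0.612  -0.1055  0.313 ]
side [238 236   9  22  58] [242.  243.8] [0.6073 0.1899 0.28  ]
side [243 144   7  24  66] [245.8 153.4] [ 0.6165 -0.11    0.28  ]
[array([238.1, 254.8]), array([237.6, 235.7])] [array([155.6, 186.1]), array([148.5, 180.5])]
[array([244.2, 165.1]), array([244.1, 144.6])] [array([278.2, 186.6]), array([280.5, 181. ])]
```

```bash
python3 -c "
from station import bot
print(bot.sign_off())"
```

```text
the job is handed in; nothing more can be done
None
```

I finished the job and handed it in at about 28 s of the 59 s allowed; no verdict was reported.

**What I did:**
- Folded the spare hook down to its stop with closed fingers. I felt about 13 N there, and its tip was within 1 px of where I predicted.
- Gripped the paddle's top bar, lifted it off the old hook, carried it over the tray and hung it on the spare hook. Wrist force was about 0 after I let go.
- Gripped the emptied hook and swung it upright, then backed the arm off to hover clear above the counter.

**Last checks:** The final pictures show the paddle hanging by its hole between the fork and the lip. The tray is on its unfolded hook, and the bottles, pitcher, cup, tamper and jar look unmoved.

**Not confirmed:** I felt no clear stop when folding the old hook up; the force stayed at about 4 N. The pictures put its fold angle at about 0.08 rad (0.13 rad at worst), under the 0.2 limit. That is more upright than the spare hook looked at the start.

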